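# Shim the rocking microscope

## Robot

A 6-joint arm with a two-finger parallel gripper is mounted at the origin on the work surface. World frame = base frame: x ahead of the robot, y to its left, z up, the work surface at z = 0. Lengths are in m, angles in rad, forces in N, time in s.
With the tool pointing down it reaches from about 0.3 to 0.775 m from the base axis. Payload 14.6 kg.
Tool frame: the origin (TCP) lies at the very end of the fingers, on their centre line; the grasp point (between the pads) lies bot.grip_depth behind it (bot.grip_depth is the distance from the TCP to the grasp point, in m); y points along the fingers, x is the direction in which the jaws open and shut, and the axes are right-handed (so a half turn about y gives the same grasp; the last joint's range is limited). The gripper opens to 85 mm and grips with 20 to 120 N. Pads are 22 mm wide; open, the fingers measure 114 mm over their backs; the gripper's body (76 mm by 85 mm) begins 54 mm behind the grasp point. The pads swing forward as they close: fully open they stand 13 mm farther back than shut.
Start: joints at [-1.413, 0.3, 1.521, -0, 1.321, -0.067], TCP at [0.123, -0.536, 0.231] pointing down, gripper open.
Joint ranges: [-3.03, 3.03], [-0.79, 2.21], [0.23, 2.52], [-1.04, 4.18], [0, 3.07], [-2.55, 2.55]. Speed limits (rad/s): [2.22, 2.22, 2.57, 3.14, 3.14, 3.14].

## Interface

Orientations are given as a 3x3 rotation matrix whose columns are the frame's x, y, z axes.
In Python, from cell import bot gives the robot as it stands.
- The arm moves only by the tool jog_arm, never from a script. Its argument "deltas" is a list of rows, each a list of 5 numbers: the gripper command: -1 is fully open, 1 is shut, values between are in proportion, then the shift along the tool's x, y, z in units of 40 mm (1.0 is 40 mm), then the turn about the tool's y in units of 5 degrees (1.0 is 5 degrees). In form: [[claw, dx, dy, dz, roll], ...]. A call has 1 to 8 rows; each row is the pose to reach, as a shift and turn from the pose measured when the call began, along the tool's axes at that moment; what a row does not reach only later rows make up. A row lasts 1/10 s, in which the tool goes at most 50 mm and 8.59 degrees, less where a joint would pass 70% of its speed; a pose out of reach is approached as far as the arm can. A call with a gripper value outside its range is refused whole. The fingers move at their own pace and stop on an object; "grip_force" is the grip in N (left out, the last holds). Time passes only in rows, so rows that repeat a pose let the fingers close. It gives the time, the measured TCP pose, the force and the opening at its end, in the units of the state.
- bot.get_state(): the state, without advancing time (a new reading comes with each control period).
- bot.capture(name): name is "scene" or "top"; returns the picture (400x640x3 uint8, red, green, blue); there is no depth.
- bot.calibration(name): a dict with "vfov" (degrees; the focal length in pixels is half the picture's height over the tangent of half this angle, whatever the lens; pixels are square), "cx", "cy" (the principal point, pixels), "k1" (the pictures are not rectified: a ray, as slopes to the right and down, at radius r is drawn at 1 + k1 r^2 times it, then the intrinsics apply), "R" (3x3) and "t" (3): a world point X has camera coordinates R X + t. Camera axes: x right, y down, z forward; pixel columns grow to the right and rows downward; lengths in m; the calibration is good to about 2 mm. A picture is of the moment at which its call begins. calibration takes no time and is no camera call.
- bot.hand_in(): hands the job in, once; it reports no verdict.
The state is a dict: "t": time; "joint_pos": joint angles; "qd": joint speeds; "effort": joint torques, N m; "tool_pos": TCP position; "orientation": TCP orientation; "wrist_force": force on the tool from outside, world axes, zero at the start; "torque": the same for the moment, N m; "finger_gap": opening from 0.0 (shut) to 1.0 (fully open).
Only numpy, scipy, OpenCV 4.12 (cv2) and the standard library are available. Lean on these libraries where they do the work, as an engineer would, in place of code of your own. Each camera call takes 0.05 s, during which the arm holds its last target.

## Task

The microscope leans and rocks because the foot under its black side arm is too short. With the fingertips, without picking anything up, push the yellow wedge along the bench, thin end first, under that foot until the microscope stands level and no longer rocks, but do not ram it; leave the microscope itself untouched until then. Finally check it by pressing lightly down on the orange pad above that foot, then let go, with the wedge left in place and the other things on the bench undisturbed.

Things in the scene. Friction and masses are not known exactly. Their poses are not given: they have to be found in the camera images.
- scope_base: Fixed rubber strip, 200 x 30 x 2 mm, under a white and black 3 kg microscope (330 mm tall), which tips about the strip's long axis (x) and cannot slide. Origin: strip centre, at bench height. -y: towards the black side arm with the short foot. Along -y: base ends at 80 mm, stage (134 mm high) at 60 mm, foot at 180 mm, arm at 202 mm; arm 45 mm wide, 33 to 49 mm above the bench.
- short_foot (a point): Lowest point of the short steel foot, 24 mm round with a ball-shaped underside (radius 12 mm), under the outer end of the black side arm. It is 15 mm above the bench when the microscope is level, about 7 mm when it leans. It bears down with about 2 to 4 N.
- press_pad (a point): Centre of the top of the orange round pad (40 mm across) on the side arm, straight above the short foot; 53 mm above the bench when level. Pressing it lightly, 5 N or so, is enough for the check.
- scope (a joint): Lean of the microscope, rad: 0.045 leaning fully towards the short foot (as at the start), 0 level, where its other feet all stand and it will go no further. The wedge under the foot raises it to 0.
- wedge: Loose yellow wedge, 100 x 50 mm, 0.12 kg. Origin: centre of underside. Thin end (5 mm) at +x, 50 mm from origin; top slopes up evenly, 15 mm high at the origin, 23 mm at an upright heel wall (34 mm high, 10 mm thick) whose flat back, 50 mm behind the origin, is to be pushed. With its origin about under the short foot the microscope is level and it gets tight. Pushing takes about 3 to 8 N; it stays where left.
- well_plate: Loose clear six-well plate with red wells, 127 x 85 x 18 mm, beside the side arm. Origin: centre of underside.
- dish: Loose round culture dish, 94 mm across, 17 mm high, on the robot's side of the side arm. Origin: centre of underside.
- media_bottle: Loose amber bottle with blue cap, 64 mm across, 150 mm tall. Origin: centre of underside.
- tip_box: Loose blue box with clear lid, 122 x 87 x 80 mm. Origin: centre of underside.
- jar: Loose jar with white lid, 56 mm across, 70 mm tall. Origin: centre of underside.
There are look-alikes about, which are no part of the job. Several things look just like the wedge: the one meant starts farthest to the robot's right.

How it is judged:
By the outcome, as a careful person would: the job done as asked, in the order asked, and still so for the second after the job is handed in, with the robot touching nothing.
It also fails if it takes over 45 s, if anything falls off the work surface, if the arm or the gripper's body presses on something with over 40 N, if the wrist force passes 120 N, or if a joint passes its speed limit or range.

## Working session

There is one attempt and no reset: what is moved stays moved. The work goes in short steps, Python scripts to look and compute and a tool call to move; the robot and the scene stay as the last step left them, time stands still between calls to the robot, and variables do not carry over. Pictures are saved under pics/ and viewed, and the job is handed in when it is done.

Besides the shell and the picture viewer there is one more tool, called as name([rows], argument=value, ...), one row to a line, values as JSON. jog_arm: Moves the arm, as the interface text tells. Its arguments: {"type":"object","properties":{"deltas":{"type":"array","items":{"type":"array","items":{"type":"number"}}},"grip_force":{"type":"number"}},"required":["deltas"]}

```bash
mkdir -p pics; ls; python3 - <<'E'
from cell import bot
import cv2,json
for n in("scene","top"):
    im=bot.capture(n); cv2.imwrite(f"pics/{n}0.png",im[:,:,::-1]); print(n,bot.calibration(n))
s=bot.get_state();print(s, bot.grip_depth)
E
```

```text
pics
scene {'vfov': 52.148323003804805, 'cx': 313.7728627843088, 'cy': 201.18796657455877, 'k1': -0.02624648789474279, 'R': array([[-0.73714314,  0.67571162, -0.00581426],
       [ 0.37301665,  0.39972431, -0.83730464],
       [-0.56345237, -0.61938218, -0.54670572]]), 't': array([ 0.39000796, -0.15810271,  1.31189039])}
top {'vfov': 48.808312493102626, 'cx': 325.87470588468557, 'cy': 196.70267418390668, 'k1': -0.03174215474827828, 'R': array([[ 0.0099661 , -0.99967589,  0.02342611],
       [-0.997881  , -0.01144914, -0.0640502 ],
       [ 0.06429765, -0.02273814, -0.99767168]]), 't': array([-0.01843344,  0.55897553,  1.37925894])}
{'t': 0.1, 'joint_pos': array([-1.41257381e+00,  3.00441431e-01,  1.52153691e+00,  3.34747281e-05,
        1.32073218e+00, -6.66683863e-02]), 'qd': array([-1.32940793e-03, -1.01687502e-03, -6.19091968e-04, -3.80239010e-05,
        3.51236627e-05,  1.49472589e-03]), 'effort': array([ 1.32537916e-03, -5.44377029e+01, -3.62371409e+01, -7.86848159e-05,
        3.02608838e-03, -3.07227054e-06]), 'tool_pos': array([ 0.12258295, -0.53593625,  0.23075628]), 'orientation': array([[ 2.22991842e-01, -1.44106753e-04,  9.74820300e-01],
       [-9.74819675e-01,  1.10901706e-03,  2.22991863e-01],
       [-1.11322698e-03, -9.99999375e-01,  1.06823658e-04]]), 'wrist_force': array([0.91012435, 0.23684476, 0.24913311]), 'torque': array([ 0.0181907 , -0.04877998, -0.00151838]), 'finger_gap': 1.0013271579374257} 0.0187
```

View pics/scene0.png

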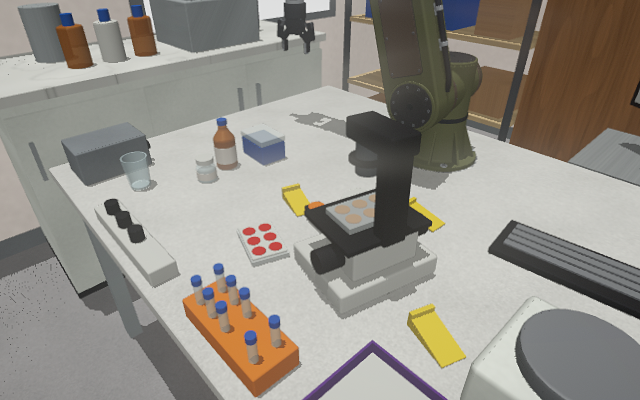

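View pics/top0.png

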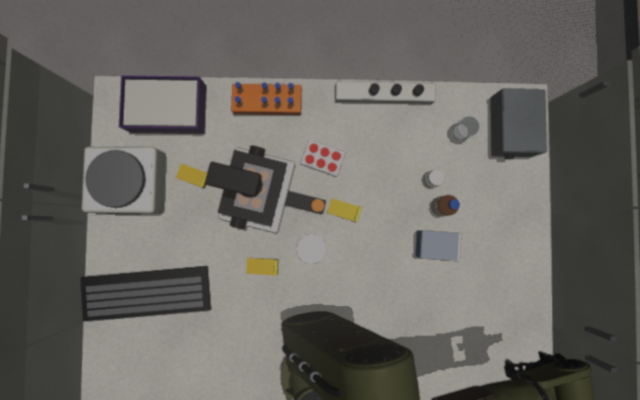

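```bash
python3 - <<'E'
import cv2
a=cv2.imread('pics/top0.png')[130:280,230:390]; cv2.imwrite('pics/t0z.png',cv2.resize(a,None,fx=5,fy=5,interpolation=cv2.INTER_CUBIC)[:600])
cv2.imwrite('pics/t0z.png',cv2.resize(cv2.imread('pics/top0.png')[160:280,230:390],None,fx=5,fy=5,interpolation=cv2.INTER_CUBIC))
cv2.imwrite('pics/s0z.png',cv2.resize(cv2.imread('pics/scene0.png')[140:290,220:400],None,fx=4,fy=4,interpolation=cv2.INTER_CUBIC))
E
```

```text
(no output)
```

View pics/t0z.png

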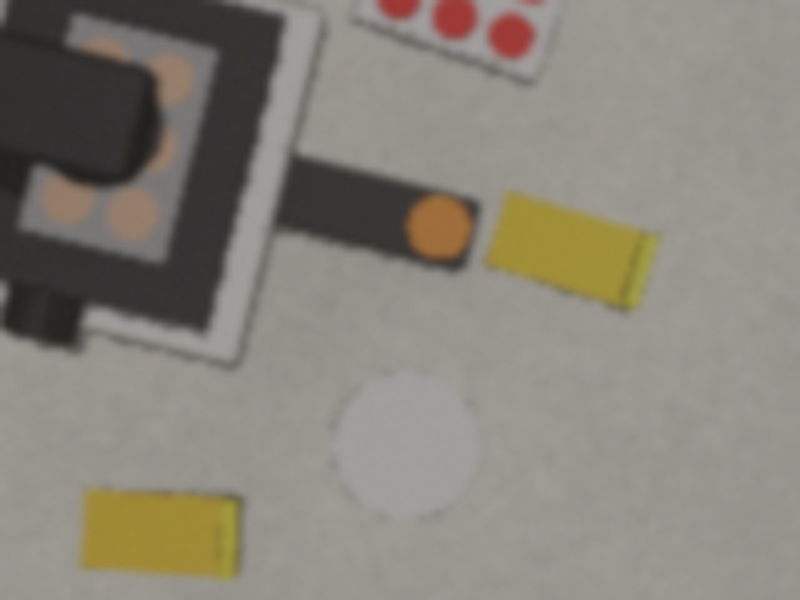

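View pics/s0z.png

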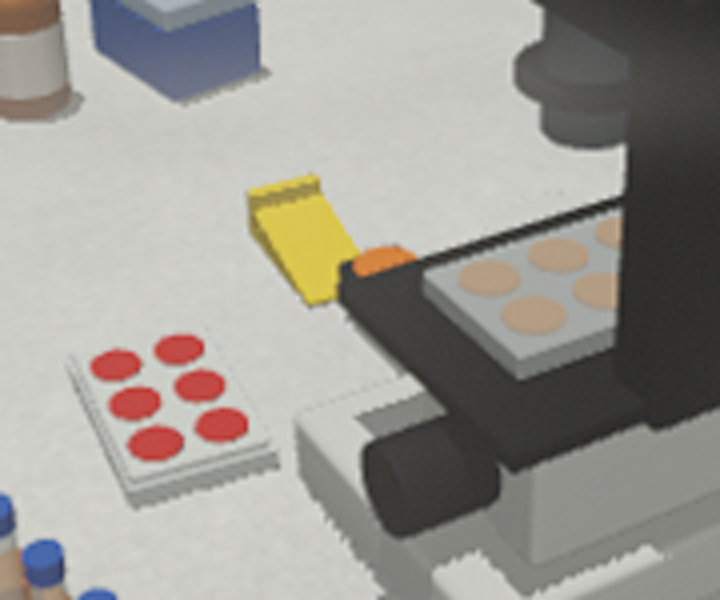

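```bash
cat > h.py <<'E'
import numpy as np, cv2
from scipy.optimize import least_squares
from cell import bot
def K(n):
    c=bot.calibration(n); f=200/np.tan(np.radians(c['vfov']/2)); return c,f
def proj(n,X):
    c,f=K(n); P=np.atleast_2d(X)@np.array(c['R']).T+c['t']; s=P[:,:2]/P[:,2:]; r2=(s**2).sum(1,keepdims=True)
    return s*(1+c['k1']*r2)*f+[c['cx'],c['cy']]
def unproj(n,uv,z):
    r=least_squares(lambda p:(proj(n,[p[0],p[1],z])-uv).ravel(),[0.4,-.1]); return r.x
def wedgepts(x,y,a):
    d=np.array([np.cos(a),np.sin(a),0]);l=np.array([-d[1],d[0],0]);u=np.array([0,0,1]);o=np.array([x,y,0])
    P=[]
    for s in(-.025,.025):
        for q,z in((.05,0),(.05,.005),(-.04,.023),(-.04,.034),(-.05,.034),(-.05,0)): P.append(o+q*d+s*l+z*u)
    return np.array(P)
def mask(n,im,box):
    h=cv2.cvtColor(im,cv2.COLOR_RGB2HSV); m=((h[...,0]>=22)&(h[...,0]<=33)&(h[...,1]>120)&(h[...,2]>70)).astype(np.uint8)
    o=np.zeros_like(m);x0,y0,x1,y1=box;o[y0:y1,x0:x1]=m[y0:y1,x0:x1];return o
def orange(im,box):
    h=cv2.cvtColor(im,cv2.COLOR_RGB2HSV); m=((h[...,0]>=5)&(h[...,0]<=18)&(h[...,1]>140)&(h[...,2]>90)).astype(np.uint8)
    o=np.zeros_like(m);x0,y0,x1,y1=box;o[y0:y1,x0:x1]=m[y0:y1,x0:x1];return o
def render(n,p,S=8):
    uv=proj(n,wedgepts(*p)); a=np.zeros((400*4,640*4),np.uint8)
    # convex pieces: ramp body and heel
    for idx in ([0,1,2,5,6,7,8,11],[2,3,4,5,8,9,10,11]):
        hull=cv2.convexHull(((uv[idx]+.5)*4).astype(np.float32)); cv2.fillConvexPoly(a,np.round(hull*16-8).astype(np.int32),1,shift=4)
    return cv2.resize(a.astype(np.float32),(640,400),interpolation=cv2.INTER_AREA)
E
python3 - <<'E'
from h import *
from scipy.optimize import minimize
st=cv2.imread('pics/top0.png')[:,:,::-1].copy(); sc=cv2.imread('pics/scene0.png')[:,:,::-1].copy()
mt=mask('top',st,(320,190,370,230)).astype(float); ms=mask('scene',sc,(275,175,312,222)).astype(float)
print(mt.sum(),ms.sum())
p0=unproj('top',[345,210],.01); print(p0)
def c(p,w=(1,1)): 
    r=0
    if w[0]: r+=np.abs(render('top',p)-mt).sum()
    if w[1]:
        d=np.abs(render('scene',p)-ms); d[:, 305:]=0; r+=d.sum()
    return r
for w in((1,0),(0,1),(1,1)):
    best=None
    for a in (1.2,1.35,1.5):
        r=minimize(c,[*p0,a],args=(w,),method='Nelder-Mead',options=dict(initial_simplex=[[*p0,a],[p0[0]+.01,p0[1],a],[p0[0],p0[1]+.01,a],[p0[0],p0[1],a+.2]]))
        if best is None or r.fun<best.fun: best=r
    print(w,best.x,best.fun)
o=orange(st,(305,190,335,220)); m=cv2.moments(o,True); print(m['m00'],m['m10']/m['m00'],m['m01']/m['m00'])
print('pad',unproj('top',[m['m10']/m['m00'],m['m01']/m['m00']],.045))
z=lambda u,v:[230+(u+.5)/5-.5,160+(v+.5)/5-.5]
for nm,u,v,h in(('armcorn1',480,203,.041),('armcorn2',463,269,.041),('b1',325,15,.02),('b2',236,365,.02),('dishc',406,445,.017),('platecorner',533,82,.018),('platecorner2',352,20,.018)):
    print(nm,unproj('top',z(u,v),h))
E
```

```text
449.0 532.0
[ 0.51791554 -0.07399306]
(1, 0) [ 0.51868477 -0.06904353  1.25852134] 69.125
(0, 1) [ 0.52000145 -0.06568119  1.30681343] 46.3125
(1, 1) [ 0.51948917 -0.06722682  1.29656205] 122.5625
114.0 317.35087719298247 205.12280701754386
pad [0.5309191  0.01437308]
armcorn1 [ 0.54673671 -0.01117165]
armcorn2 [ 0.50550278 -0.00100691]
b1 [0.66645669 0.08807834]
b2 [0.44419657 0.14075272]
dishc [0.39497819 0.03336448]
platecorner [ 0.62553491 -0.04464703]
platecorner2 [0.66375718 0.07096575]
```

```bash
python3 - <<'E'
from h import *
st=cv2.imread('pics/top0.png'); sc=cv2.imread('pics/scene0.png')
for n,im,b in(('top',st,(300,185,370,230)),('scene',sc,(275,175,345,225))):
    x0,y0,x1,y1=b; z=cv2.resize(im[y0:y1,x0:x1],None,fx=10,fy=10,interpolation=cv2.INTER_CUBIC)
    m=mask(n,im[:,:,::-1].copy(),b)[y0:y1,x0:x1]
    for p,c in(((.5195,-.0672,1.2966),(255,0,0)),((.5187,-.0690,1.2585),(0,0,255)) ):
        uv=proj(n,wedgepts(*p))
        q=np.round((uv-[x0,y0]+.5)*10).astype(int)
        for i,j in((0,1),(1,2),(2,3),(3,4),(4,5),(6,7),(7,8),(8,9),(9,10),(10,11),(1,7),(4,10),(3,9),(0,6)): cv2.line(z,tuple(map(int,q[i])),tuple(map(int,q[j])),c,1)
    cn,_=cv2.findContours(cv2.resize(m,None,fx=10,fy=10,interpolation=0),0,1); cv2.drawContours(z,cn,-1,(0,255,0),1)
    cv2.imwrite(f'pics/{n}_fit.png',z)
E
```

```text
(no output)
```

View pics/top_fit.png

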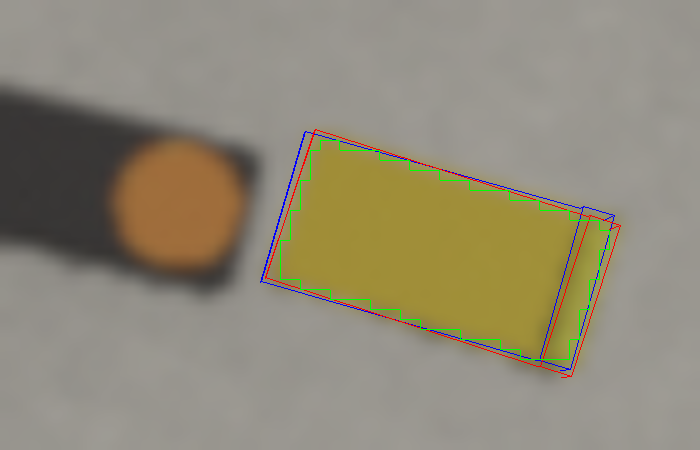

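View pics/scene_fit.png

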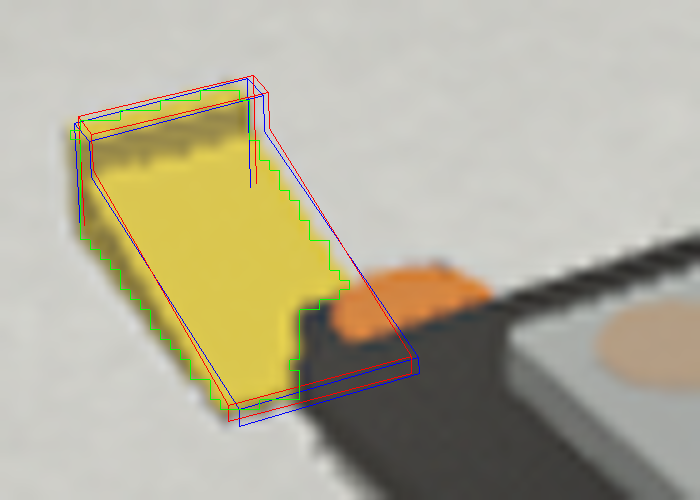

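```bash
cat >> h.py <<'E'
def soft(im,box):
    f=im.astype(float); s=(f[...,0]+f[...,1])/2-f[...,2]; v=s/(f.mean(-1)+1)   # chroma ratio
    x0,y0,x1,y1=box; o=np.zeros(v.shape); w=v[y0:y1,x0:x1]; bg=np.percentile(w,10); hi=np.percentile(w,88)
    o[y0:y1,x0:x1]=np.clip((w-bg)/(hi-bg),0,1); return o
E
python3 - <<'E'
from h import *
from scipy.optimize import minimize
st=cv2.imread('pics/top0.png')[:,:,::-1].copy(); sc=cv2.imread('pics/scene0.png')[:,:,::-1].copy()
bt=(325,190,370,230); bs=(275,175,306,222)
mt=soft(st,bt); ms=soft(sc,bs)
def c(p,w):
    p=np.array(p);r=0
    for n,k,m,b,g in(('top',0,mt,bt,p[3:5]),('scene',1,ms,bs,p[5:7])):
        if w[k]:
            d=cv2.GaussianBlur(cv2.warpAffine(render(n,p[:3]),np.float32([[1,0,g[0]],[0,1,g[1]]]),(640,400)),(0,0),.6)-m
            x0,y0,x1,y1=b; r+=(d[y0:y1,x0:x1]**2).sum()
    return r+.3*(p[3:]**2).sum()
for w in((1,0),(0,1),(1,1)):
    best=None
    for a in (1.25,1.35):
        x=np.array([.5195,-.0672,a,0,0,0,0]); S=[x]+[x+np.eye(7)[i]*[.008,.008,.1,.5,.5,.5,.5][i] for i in range(7)]
        r=minimize(c,x,args=(w,),method='Nelder-Mead',options=dict(initial_simplex=S,maxfev=1500))
        if best is None or r.fun<best.fun: best=r
    print(w,best.x.round(4),best.fun)
E
```

```text
(1, 0) [ 0.5203 -0.0689  1.2762  0.2056  0.3921  0.1457 -0.1494] 5.333306608557048
(0, 1) [ 0.5194 -0.071   1.2986 -0.2261 -0.2252  0.2974  0.5948] 22.210766774859888Traceback (most recent call last):
  File "<stdin>", line 17, in <module>
    res = _minimize_neldermead(fun, x0, args, callback, bounds=bounds,
                               **options)
    fxcc = func(xcc)
    fx = function(np.copy(x), *(wrapper_args + args))
  File "<stdin>", line 10, in c
  File "h.py", line 24, in render
    uv=proj(n,wedgepts(*p)); a=np.zeros((400*4,640*4),np.uint8)
  File "h.py", line 7, in proj
    c,f=K(n); P=np.atleast_2d(X)@np.array(c['R']).T+c['t']; s=P[:,:2]/P[:,2:]; r2=(s**2).sum(1,keepdims=True)
        ~^^^
  File "h.py", line 5, in K
    c=bot.calibration(n); f=200/np.tan(np.radians(c['vfov']/2)); return c,f
ValueError: time passes only in moves, steps and waits
```

```bash
sed -i 's/^def K(n):/_C={}\ndef K(n):\n    if n not in _C: _C[n]=_K(n)\n    return _C[n]\ndef _K(n):/' h.py
cat >> h.py <<'E'
def tgt(x,y,z,yaw):
    "deltas to put tool z axis at world yaw, tcp at x,y,z"
    s=bot.get_state(); R=s['orientation']; d=R.T@(np.array([x,y,z])-s['tool_pos'])/.04
    cur=np.arctan2(R[1,2],R[0,2]); dy=(yaw-cur+np.pi)%(2*np.pi)-np.pi
    print('tcp',s['tool_pos'].round(4),'yaw',round(cur,4),'d',d.round(3),'roll',round(-np.degrees(dy)/5,2),'F',s['wrist_force'].round(2))
E
python3 -c "
from h import *
tgt(.571,-.095,.2,1.33)"
```

```text
tcp [ 0.1226 -0.5359  0.2308] yaw 0.2249 d [-8.245  0.78  13.386] roll -12.66 F [0.91 0.24 0.25]
```

jog_arm([
  [1, -4.1, 0, 6.7, -6],
  [1, -4.1, 0, 6.7, -6],
  [1, -4.1, 0, 6.7, -6],
  [1, -4.1, 0, 6.7, -6],
  [1, -4.1, 0, 6.7, -6],
  [1, -4.1, 0, 6.7, -6],
  [1, -4.1, 0, 6.7, -6],
  [1, -4.1, 0, 6.7, -6],
], grip_force=30)

```text
t: 0.9
tool_pos: [0.3484, -0.3149, 0.2308]
orientation: [[0.683, -0.0, 0.731], [-0.731, 0.001, 0.683], [-0.001, -1.0, 0.001]]
wrist_force: [-0.2, -0.5, -0.4]
finger_gap: 0.001
```

```bash
python3 -c "
from h import *
tgt(.571,-.095,.2,1.33); print(bot.get_state()['finger_gap'])"
```

```text
tcp [ 0.3484 -0.3149  0.2308] yaw 0.7516 d [-0.215  0.777  7.818] roll -6.63 F [-0.2  -0.48 -0.43]
0.0010674990667776945
```

jog_arm([
  [1, -0.2, 0, 7.8, -6.6],
  [1, -0.2, 0, 7.8, -6.6],
  [1, -0.2, 0, 7.8, -6.6],
  [1, -0.2, 0, 7.8, -6.6],
  [1, -0.2, 0.8, 7.8, -6.6],
  [1, -0.2, 0.8, 7.8, -6.6],
  [1, -0.2, 0.8, 7.8, -6.6],
  [1, -0.2, 0.8, 7.8, -6.6],
])

```text
t: 1.7
tool_pos: [0.5713, -0.0953, 0.1975]
orientation: [[0.971, -0.003, 0.239], [-0.239, 0.002, 0.971], [-0.003, -1.0, 0.001]]
wrist_force: [-0.3, -0.0, 0.2]
finger_gap: -0.002
```

```bash
python3 -c "
from h import *
tgt(.571,-.095,.006,1.33); print(bot.get_state()['finger_gap'])"
```

```text
tcp [ 0.5713 -0.0953  0.1975] yaw 1.3293 d [ 6.000e-03  4.787e+00 -1.000e-03] roll -0.01 F [-0.32 -0.03  0.23]
-0.0017503926595461565
```

jog_arm([
  [1, 0, 1.2, 0, 0],
  [1, 0, 2.4, 0, 0],
  [1, 0, 3.4, 0, 0],
  [1, 0, 4.1, 0, 0],
  [1, 0, 4.5, 0, 0],
  [1, 0, 4.75, 0, 0],
  [1, 0, 4.75, 0, 0],
])

```text
t: 2.4
tool_pos: [0.5706, -0.0956, 0.0074]
orientation: [[0.971, -0.003, 0.24], [-0.24, 0.002, 0.971], [-0.004, -1.0, 0.001]]
wrist_force: [0.3, -0.4, 0.6]
finger_gap: -0.001
```

```bash
python3 -c "
from h import *
tgt(.571,-.095,.006,1.33); 
for n in('top','scene'): cv2.imwrite(f'pics/{n}1.png',cv2.resize(bot.capture(n)[140:280,230:400] if n=='top' else bot.capture(n)[130:250,220:380],None,fx=4,fy=4,interpolation=2)[:,:,::-1])"
```

```text
tcp [ 0.5706 -0.0956  0.0074] yaw 1.3285 d [0.007 0.035 0.018] roll -0.02 F [ 0.27 -0.39  0.55]
```

View pics/top1.png

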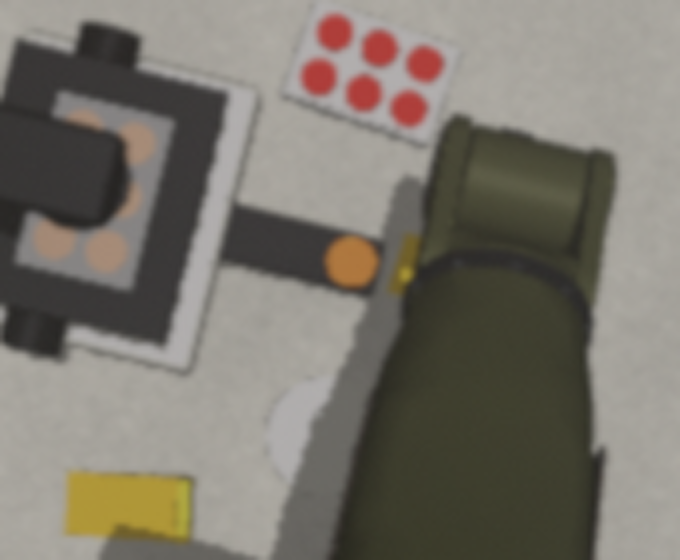

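View pics/scene1.png

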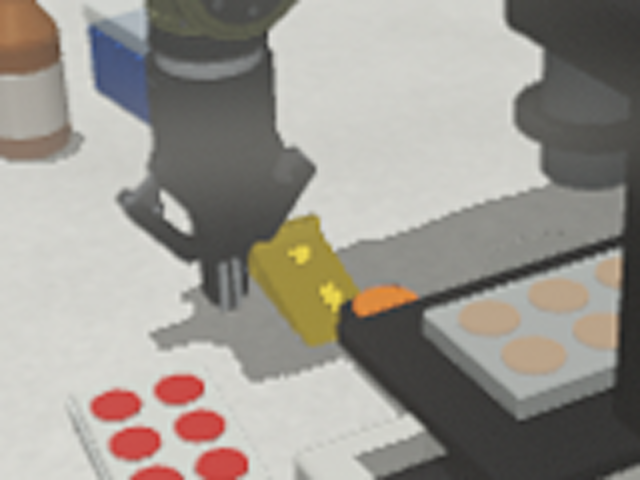

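jog_arm([
  [1, -0.1, 0, 0, 0],
  [1, -0.2, 0, 0, 0],
  [1, -0.25, 0, 0, 0],
  [1, -0.25, 0, 0, 0],
])

```text
t: 2.9
tool_pos: [0.5616, -0.0929, 0.0092]
orientation: [[0.971, -0.001, 0.239], [-0.239, 0.001, 0.971], [-0.001, -1.0, 0.001]]
wrist_force: [-0.3, -1.2, 0.4]
finger_gap: 0.002
```

jog_arm([
  [1, -0.05, 0, 0, 0],
  [1, -0.1, 0, 0, 0],
  [1, -0.1, 0, 0, 0],
])

```text
t: 3.2
tool_pos: [0.5574, -0.0919, 0.0091]
orientation: [[0.971, -0.001, 0.239], [-0.239, 0.001, 0.971], [-0.001, -1.0, 0.001]]
wrist_force: [-0.5, -0.4, 0.3]
finger_gap: -0.005
```

jog_arm([
  [1, -0.05, 0, 0, 0],
  [1, -0.1, 0, 0, 0],
  [1, -0.1, 0, 0, 0],
])

```text
t: 3.5
tool_pos: [0.5533, -0.0908, 0.0091]
orientation: [[0.971, -0.001, 0.239], [-0.239, 0.001, 0.971], [-0.001, -1.0, 0.001]]
wrist_force: [0.4, 0.4, -0.2]
finger_gap: -0.0
```

```bash
python3 -c "
from h import *
for n in('scene',): cv2.imwrite(f'pics/{n}2.png',cv2.resize(bot.capture(n)[160:230,250:330],None,fx=9,fy=8,interpolation=2)[:,:,::-1])"
```

```text
(no output)
```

View pics/scene2.png

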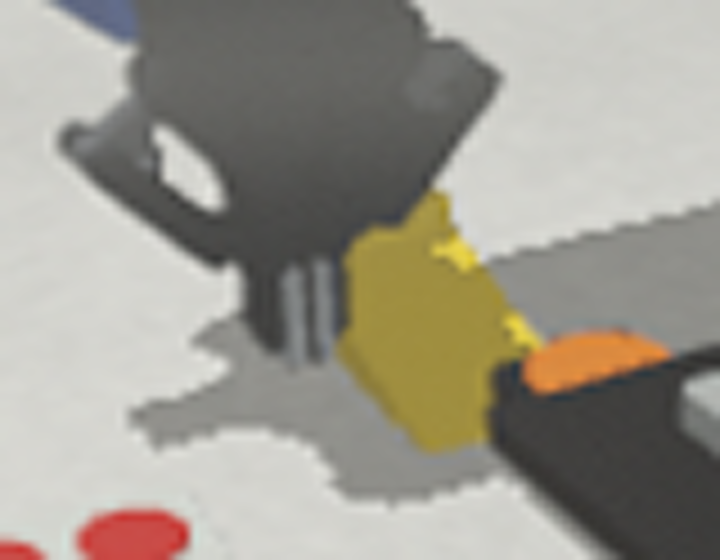

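jog_arm([
  [1, -0.05, 0, 0, 0],
  [1, -0.1, 0, 0, 0],
  [1, -0.15, 0, 0, 0],
  [1, -0.2, 0, 0, 0],
  [1, -0.22, 0, 0, 0],
  [1, -0.22, 0, 0, 0],
])

```text
t: 4.15
tool_pos: [0.5448, -0.0887, 0.0092]
orientation: [[0.971, -0.001, 0.239], [-0.239, 0.001, 0.971], [-0.001, -1.0, 0.001]]
wrist_force: [-0.7, -0.5, -0.3]
finger_gap: 0.001
```

```bash
python3 -c "
from h import *
tgt(.571,-.095,.006,1.33); 
for n in('scene',): cv2.imwrite(f'pics/{n}3.png',cv2.resize(bot.capture(n)[160:230,250:330],None,fx=9,fy=8,interpolation=2)[:,:,::-1])"
```

```text
tcp [ 0.5448 -0.0887  0.0092] yaw 1.3292 d [0.674 0.078 0.004] roll -0.01 F [-0.66 -0.45 -0.31]
```

View pics/scene3.png

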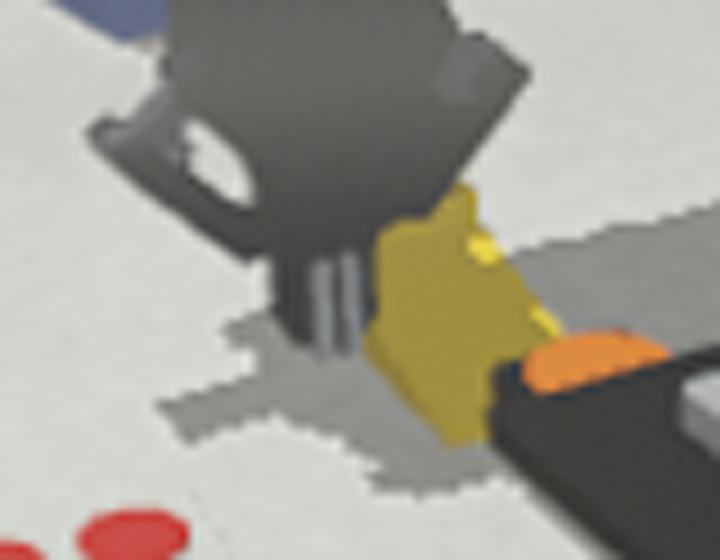

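jog_arm([
  [1, 0.4, 0, 0, 0],
  [1, 0.4, -0.6, 0, 0],
  [1, 0.4, -1.8, 0, 0],
  [1, 0.2, -3, 0, 0],
  [1, 0.2, -3.5, 0, 0],
])

```text
t: 4.7
tool_pos: [0.5535, -0.091, 0.1536]
orientation: [[0.971, 0.004, 0.239], [-0.239, 0.0, 0.971], [0.004, -1.0, 0.001]]
wrist_force: [-0.0, -0.4, -0.1]
finger_gap: -0.003
```

```bash
python3 -c "
from h import *
tgt(.474,-.217,.15,1.33)"
```

```text
tcp [ 0.5535 -0.091   0.1536] yaw 1.3293 d [-1.175  0.081 -3.534] roll -0.01 F [-0.05 -0.38 -0.07]
```

jog_arm([
  [1, -1.2, 0, -3.5, 0],
  [1, -1.2, 0, -3.5, 0],
  [1, -1.2, 0, -3.5, 0],
  [1, -1.2, 0, -3.5, 0],
  [1, -1.2, 0, -3.5, 0],
])

```text
t: 5.2
tool_pos: [0.473, -0.2161, 0.1534]
orientation: [[0.97, 0.004, 0.241], [-0.241, 0.0, 0.97], [0.004, -1.0, 0.001]]
wrist_force: [0.1, 0.5, -0.2]
finger_gap: 0.002
```

```bash
cat > fit.py <<'E'
from h import *
from scipy.optimize import minimize
import sys
k=sys.argv[1]; x0=list(map(float,sys.argv[2:5]))
st=bot.capture('top'); sc=bot.capture('scene')
cv2.imwrite(f'pics/topraw{k}.png',st[:,:,::-1]);cv2.imwrite(f'pics/sceneraw{k}.png',sc[:,:,::-1])
uv=proj('top',wedgepts(*x0)); bt=tuple(int(v) for v in (*(uv.min(0)-5),*(uv.max(0)+6)))
mt=soft(st,bt)
def c(p):
    d=cv2.GaussianBlur(render('top',p),(0,0),.6)-mt; X0,Y0,X1,Y1=bt; return (d[Y0:Y1,X0:X1]**2).sum()
x=np.array(x0); r=minimize(c,x,method='Nelder-Mead',options=dict(initial_simplex=[x]+[x+np.eye(3)[i]*[.006,.006,.1][i] for i in range(3)]))
print('wedge top fit',r.x.round(4),r.fun)
o=orange(st,(300,185,340,225)); m=cv2.moments(o,True); q=unproj('top',[m['m10']/m['m00'],m['m01']/m['m00']],.045); print('pad',q.round(4),m['m00'])
a=cv2.resize(st[170:250,270:390],None,fx=6,fy=6,interpolation=2)[:,:,::-1].copy()
h=proj('top',wedgepts(*r.x))
for i,j in((0,1),(1,2),(2,3),(3,4),(4,5),(6,7),(7,8),(8,9),(9,10),(10,11),(1,7),(4,10),(3,9),(0,6)): cv2.line(a,*[tuple(int(v) for v in (h[e]-[270,170]+.5)*6) for e in(i,j)],(255,0,0),1)
cv2.imwrite(f'pics/topfit{k}.png',a)
E
python3 fit.py 4 .512 -.067 1.32; python3 -c "
from h import *
tgt(.474,-.217,.15,1.33)"
```

```text
wedge top fit [ 0.5116 -0.0674  1.2641] 32.44421561883975
pad [0.5309 0.0146] 114.0
tcp [ 0.4737 -0.2149  0.1532] yaw 1.3298 d [ 0.02  0.08 -0.05] roll -0.0 F [ 0.03  0.97 -0.08]
```

View pics/topfit4.png

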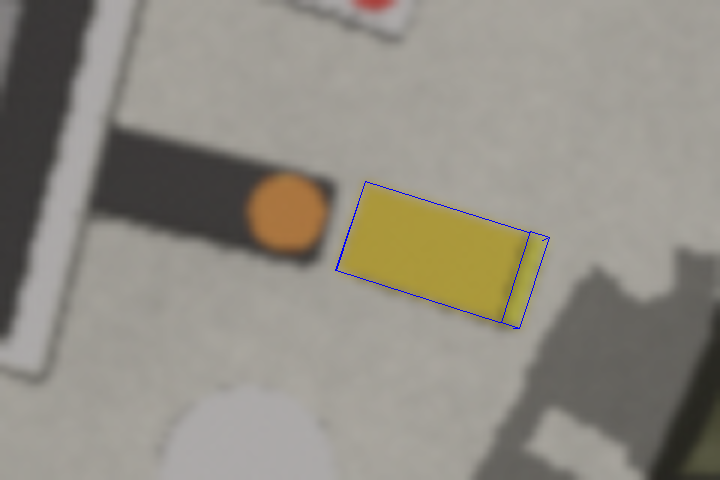

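```bash
python3 -c "
from h import *
tgt(.4932,-.1394,.15,1.33)"
```

```text
tcp [ 0.4737 -0.2149  0.1532] yaw 1.3298 d [0.023 0.083 1.948] roll -0.0 F [ 0.03  0.97 -0.08]
```

jog_arm([
  [0.4, 0, 0, 0.9, 0],
  [0.4, 0, 0, 1.8, 0],
  [0.4, 0, 1, 1.9, 0],
  [0.4, 0, 2, 1.9, 0],
  [0.4, 0, 2.9, 1.9, 0],
  [0.4, 0, 3.4, 1.9, 0],
  [0.4, 0, 3.6, 1.9, 0],
  [0.4, 0, 3.6, 1.9, 0],
])

```text
t: 6.1
tool_pos: [0.4924, -0.1401, 0.0087]
orientation: [[0.971, 0.003, 0.237], [-0.237, 0.001, 0.971], [0.002, -1.0, 0.002]]
wrist_force: [0.9, -0.7, 0.5]
finger_gap: 0.304
```

```bash
python3 -c "
from h import *
tgt(.5314-.061*.2385,.016-.061*.971,.008,1.33); 
s=bot.capture('scene');cv2.imwrite('pics/scene5.png',cv2.resize(s[160:230,250:330],None,fx=9,fy=8,interpolation=2)[:,:,::-1])"
```

```text
tcp [ 0.4924 -0.1401  0.0087] yaw 1.3311 d [0.018 0.022 2.498] roll 0.01 F [ 0.87 -0.68  0.5 ]
```

View pics/scene5.png

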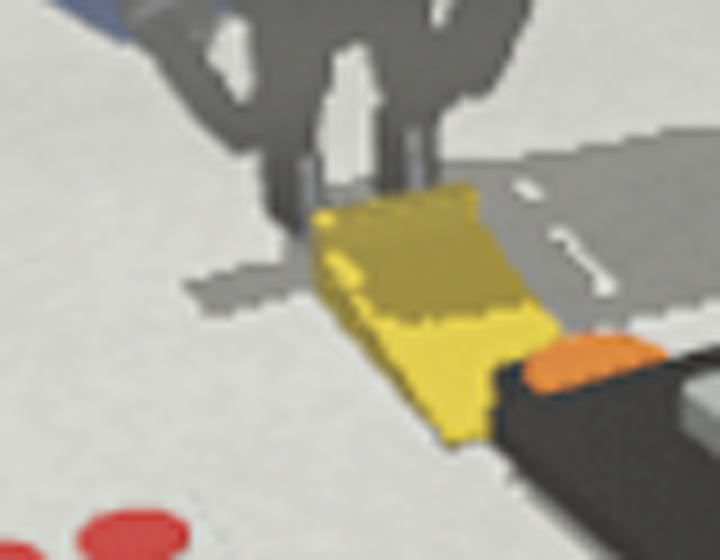

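jog_arm([
  [0.4, 0, 0, 0.15, 0],
  [0.4, 0, 0, 0.3, 0],
  [0.4, 0, 0, 0.45, 0],
  [0.4, 0, 0, 0.6, 0],
  [0.4, 0, 0, 0.75, 0],
  [0.4, 0, 0, 0.9, 0],
  [0.4, 0, 0, 1.05, 0],
  [0.4, 0, 0, 1.1, 0],
])

```text
t: 6.95
tool_pos: [0.5035, -0.0971, 0.0098]
orientation: [[0.971, 0.004, 0.237], [-0.237, 0.001, 0.971], [0.004, -1.0, 0.001]]
wrist_force: [-0.4, -2.1, 2.5]
finger_gap: 0.302
```

```bash
python3 -c "
from h import *
tgt(.5314-.061*.2385,.016-.061*.971,.008,1.33); 
s=bot.capture('scene');cv2.imwrite('pics/scene6.png',cv2.resize(s[160:230,250:330],None,fx=9,fy=8,interpolation=2)[:,:,::-1])
s=bot.capture('top');cv2.imwrite('pics/top6.png',cv2.resize(s[170:250,270:390],None,fx=6,fy=6,interpolation=2)[:,:,::-1])"
```

```text
tcp [ 0.5035 -0.0971  0.0098] yaw 1.3312 d [0.005 0.047 1.388] roll 0.01 F [-0.36 -2.06  2.49]
```

View pics/scene6.png

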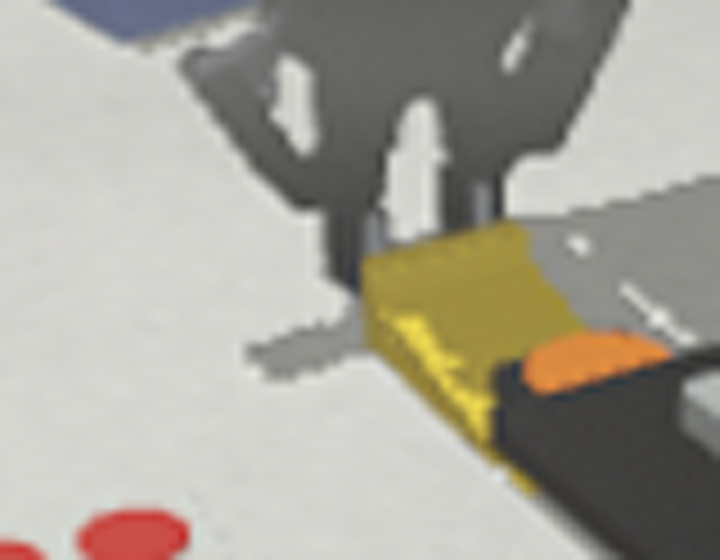

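View pics/top6.png

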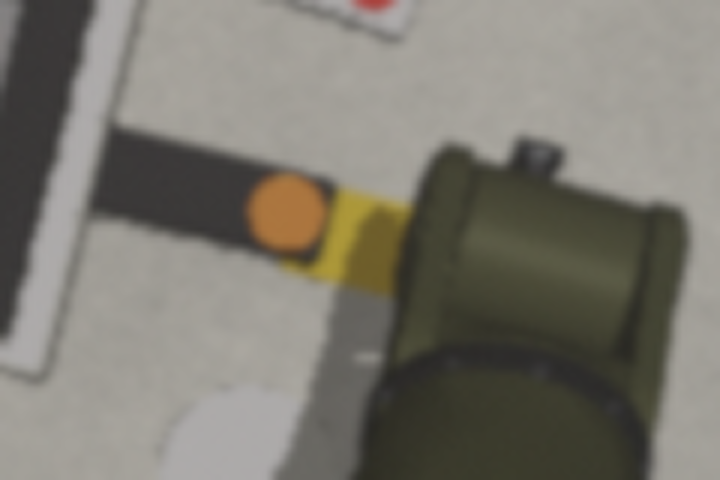

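jog_arm([
  [0.4, 0, 0, 0.1, 0],
  [0.4, 0, 0, 0.2, 0],
  [0.4, 0, 0, 0.3, 0],
  [0.4, 0, 0, 0.4, 0],
  [0.4, 0, 0, 0.4, 0],
])

```text
t: 7.55
tool_pos: [0.5073, -0.0814, 0.0097]
orientation: [[0.972, 0.004, 0.237], [-0.237, 0.001, 0.972], [0.004, -1.0, 0.002]]
wrist_force: [-0.4, -0.8, 0.1]
finger_gap: 0.298
```

jog_arm([
  [0.4, 0, 0, 0.1, 0],
  [0.4, 0, 0, 0.2, 0],
  [0.4, 0, 0, 0.3, 0],
  [0.4, 0, 0, 0.3, 0],
])

```text
t: 7.95
tool_pos: [0.5102, -0.0691, 0.0097]
orientation: [[0.972, 0.004, 0.237], [-0.237, 0.001, 0.972], [0.004, -1.0, 0.002]]
wrist_force: [0.1, 0.8, -0.2]
finger_gap: 0.299
```

jog_arm([
  [0.4, 0, 0, 0.1, 0],
  [0.4, 0, 0, 0.2, 0],
  [0.4, 0, 0, 0.3, 0],
  [0.4, 0, 0, 0.3, 0],
])

```text
t: 8.35
tool_pos: [0.5132, -0.0568, 0.0097]
orientation: [[0.972, 0.004, 0.236], [-0.236, 0.001, 0.972], [0.004, -1.0, 0.002]]
wrist_force: [0.1, 0.5, 0.2]
finger_gap: 0.294
```

```bash
python3 -c "
from h import *
tgt(.5314-.061*.2385,.016-.061*.971,.008,1.33); 
s=bot.capture('scene');cv2.imwrite('pics/scene7.png',cv2.resize(s[150:240,250:350],None,fx=7,fy=6,interpolation=2)[:,:,::-1])
s=bot.capture('top');cv2.imwrite('pics/top7.png',cv2.resize(s[170:250,270:390],None,fx=6,fy=6,interpolation=2)[:,:,::-1])"
```

```text
tcp [ 0.5132 -0.0568  0.0097] yaw 1.3324 d [0.008 0.045 0.351] roll 0.03 F [0.12 0.46 0.23]
```

View pics/scene7.png

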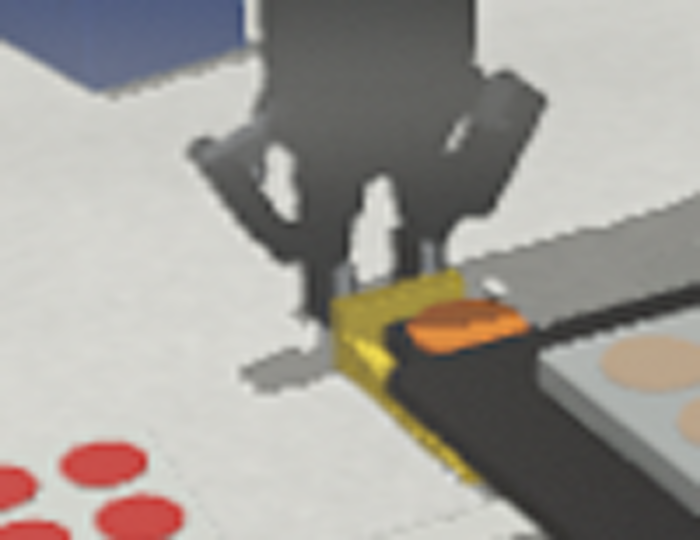

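View pics/top7.png

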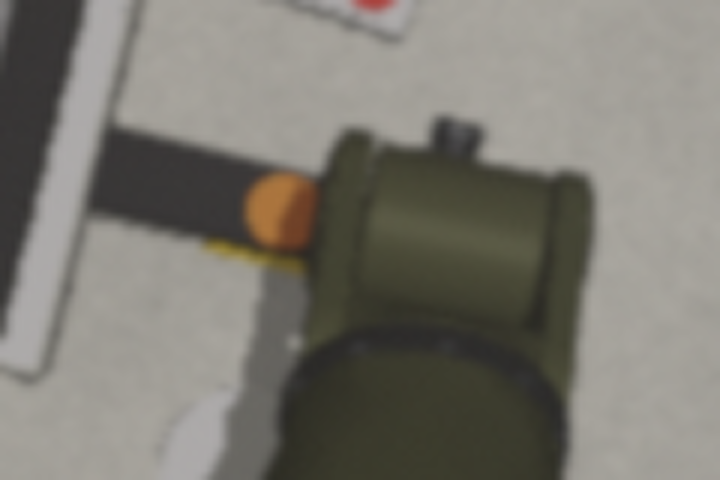

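jog_arm([
  [0.4, 0, 0, 0.05, 0],
  [0.4, 0, 0, 0.1, 0],
  [0.4, 0, 0, 0.15, 0],
])

```text
t: 8.75
tool_pos: [0.5145, -0.0513, 0.0097]
orientation: [[0.972, 0.004, 0.236], [-0.236, 0.001, 0.972], [0.003, -1.0, 0.002]]
wrist_force: [-0.9, -3.6, -0.4]
finger_gap: 0.302
```

jog_arm([
  [0.4, 0, 0, 0.05, 0],
  [0.4, 0, 0, 0.1, 0],
])

```text
t: 8.95
tool_pos: [0.5155, -0.0473, 0.0098]
orientation: [[0.972, 0.004, 0.236], [-0.237, 0.001, 0.972], [0.004, -1.0, 0.002]]
wrist_force: [-0.4, -2.9, 0.0]
finger_gap: 0.303
```

```bash
python3 -c "
from h import *
tgt(.5314-.061*.2385,.016-.061*.971,.008,1.33); 
s=bot.capture('scene');cv2.imwrite('pics/scene8.png',cv2.resize(s[150:240,250:350],None,fx=7,fy=6,interpolation=2)[:,:,::-1])"
```

```text
tcp [ 0.5155 -0.0473  0.0098] yaw 1.332 d [0.009 0.044 0.107] roll 0.02 F [-0.37 -2.95  0.02]
```

View pics/scene8.png

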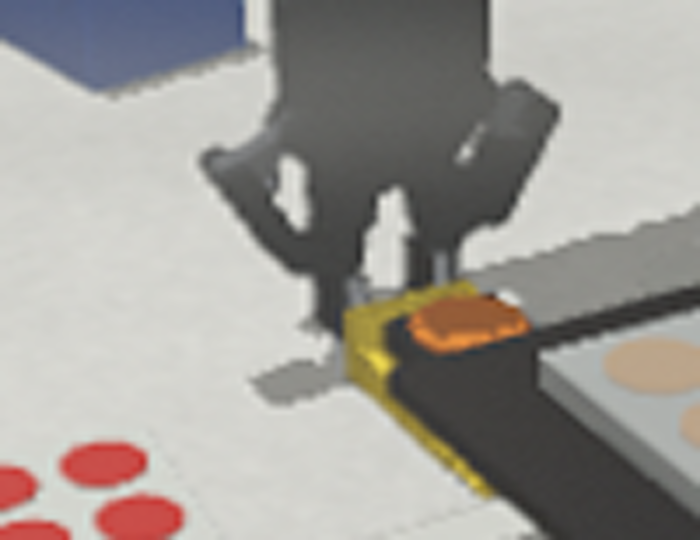

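jog_arm([
  [0.4, 0, 0, 0.03, 0],
  [0.4, 0, 0, 0.06, 0],
])

```text
t: 9.2
tool_pos: [0.5161, -0.0446, 0.0097]
orientation: [[0.972, 0.004, 0.236], [-0.236, 0.001, 0.972], [0.004, -1.0, 0.002]]
wrist_force: [-0.9, -3.2, -0.2]
finger_gap: 0.299
```

jog_arm([
  [0.4, 0, 0, 0.03, 0],
  [0.4, 0, 0, 0.06, 0],
])

```text
t: 9.4
tool_pos: [0.5166, -0.0427, 0.0097]
orientation: [[0.972, 0.004, 0.236], [-0.236, 0.0, 0.972], [0.003, -1.0, 0.001]]
wrist_force: [-3.7, -14.7, 1.1]
finger_gap: 0.302
```

jog_arm([
  [0.4, 0, 0, 0.03, 0],
  [0.4, 0, 0, 0.05, 0],
])

```text
t: 9.6
tool_pos: [0.5168, -0.0422, 0.0098]
orientation: [[0.972, 0.003, 0.236], [-0.236, -0.002, 0.972], [0.003, -1.0, -0.001]]
wrist_force: [-5.9, -21.5, 1.5]
finger_gap: 0.3
```

jog_arm([
  [0.4, 0, 0, -0.2, 0],
  [0.4, 0, 0, -0.5, 0],
  [0.4, 0, -1, -0.9, 0],
  [0.4, 0, -2, -1.5, 0],
  [0.4, 0, -3, -2.5, 0],
  [0.4, 0, -3, -3.5, 0],
  [0.4, 0, -3, -3.5, 0],
  [1, 0, -3, -3.5, 0],
])

```text
t: 10.4
tool_pos: [0.4829, -0.1788, 0.1299]
orientation: [[0.971, 0.003, 0.238], [-0.238, -0.001, 0.971], [0.003, -1.0, -0.0]]
wrist_force: [-0.5, -0.0, 0.3]
finger_gap: 0.141
```

```bash
python3 -c "
from h import *
tgt(.531,.015,.12,1.33)
st=bot.capture('top');sc=bot.capture('scene')
cv2.imwrite('pics/sceneraw9.png',sc[:,:,::-1]);cv2.imwrite('pics/topraw9.png',st[:,:,::-1])
old=cv2.imread('pics/scene0.png')[:,:,::-1].copy(); old4=cv2.imread('pics/top0.png')[:,:,::-1].copy()
def cen(o): m=cv2.moments(o,True); return np.array([m['m10'],m['m01']])/m['m00']
for a in(old,sc): print('pad scene',cen(orange(a,(300,190,345,225))))
for a in(old4,st): print('pad top',cen(orange(a,(300,185,340,225))), unproj('top',cen(orange(a,(300,185,340,225))),.053))
p=[.5309,.0145]; print(proj('scene',[[*p,.045],[*p,.053]]))
cv2.imwrite('pics/s9.png',cv2.resize(sc[130:240,230:370],None,fx=5,fy=5,interpolation=2)[:,:,::-1])
cv2.imwrite('pics/t9.png',cv2.resize(st[140:260,250:400],None,fx=5,fy=5,interpolation=2)[:,:,::-1])
"
```

```text
tcp [ 0.4829 -0.1788  0.1299] yaw 1.3303 d [0.012 0.245 4.991] roll 0.0 F [-0.51 -0.03  0.33]
pad scene [314.6056338  204.70422535]
pad scene [316.20353982 203.16814159]
pad top [317.35087719 205.12280702] [0.53055851 0.0144021 ]
pad top [316.76422764 204.66666667] [0.53194717 0.01622774]
[[317.19347626 204.547754  ]
 [317.18932695 201.75428926]]
```

View pics/s9.png

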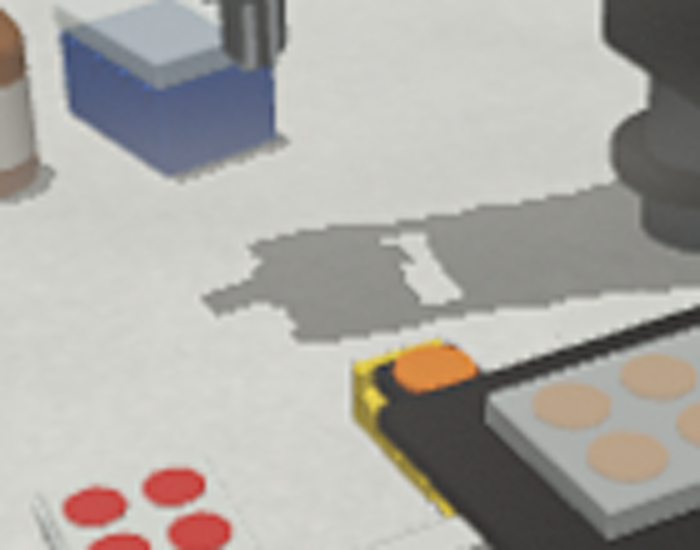

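View pics/t9.png

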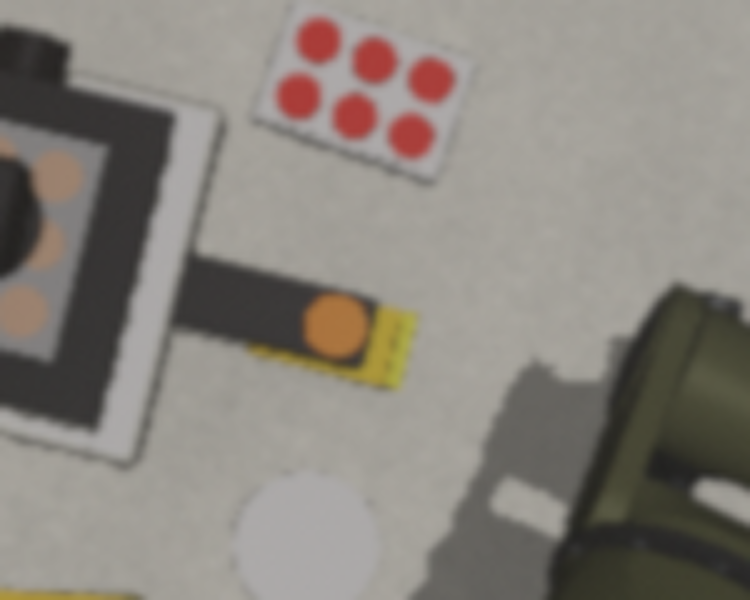

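jog_arm([
  [1, 0, 0, 1.2, 0],
  [1, 0, 0, 2.4, 0],
  [1, 0, 0, 3.6, 0],
  [1, 0, 0, 4.6, 0],
  [1, 0, 0, 5, 0],
  [1, 0, 0.7, 5, 0],
  [1, 0, 1.4, 5, 0],
  [1, 0, 1.6, 5, 0],
])

```text
t: 11.3
tool_pos: [0.529, 0.0175, 0.0625]
orientation: [[0.972, -0.003, 0.235], [-0.235, -0.001, 0.972], [-0.002, -1.0, -0.001]]
wrist_force: [0.3, 0.2, -0.0]
finger_gap: 0.002
```

```bash
python3 -c "
from h import *
tgt(.532,.016,.053,1.33);print(bot.get_state()['finger_gap'])"
```

```text
tcp [0.529  0.0175 0.0625] yaw 1.3339 d [ 0.083  0.238 -0.018] roll 0.04 F [ 0.26  0.15 -0.01]
0.0015618924563665195
```

jog_arm([
  [1, 0.08, 0.08, 0, 0],
  [1, 0.08, 0.15, 0, 0],
  [1, 0.08, 0.18, 0, 0],
])

```text
t: 11.6
tool_pos: [0.5325, 0.0167, 0.0559]
orientation: [[0.972, -0.002, 0.235], [-0.235, -0.001, 0.972], [-0.001, -1.0, -0.001]]
wrist_force: [-0.3, 0.5, -0.8]
finger_gap: 0.003
```

jog_arm([
  [1, 0, 0.02, 0, 0],
  [1, 0, 0.04, 0, 0],
])

```text
t: 11.8
tool_pos: [0.5329, 0.0166, 0.055]
orientation: [[0.972, -0.0, 0.235], [-0.235, -0.001, 0.972], [-0.0, -1.0, -0.001]]
wrist_force: [-0.8, 0.2, 0.5]
finger_gap: 0.003
```

jog_arm([
  [1, 0, 0.02, 0, 0],
  [1, 0, 0.03, 0, 0],
])

```text
t: 12.0
tool_pos: [0.533, 0.0166, 0.054]
orientation: [[0.972, 0.0, 0.235], [-0.235, -0.001, 0.972], [0.0, -1.0, -0.001]]
wrist_force: [0.3, 0.6, -0.3]
finger_gap: -0.003
```

jog_arm([
  [1, 0, 0.02, 0, 0],
  [1, 0, 0.03, 0, 0],
])

```text
t: 12.2
tool_pos: [0.533, 0.0165, 0.0531]
orientation: [[0.972, 0.0, 0.235], [-0.235, -0.001, 0.972], [0.001, -1.0, -0.001]]
wrist_force: [-2.5, -1.0, 7.4]
finger_gap: -0.003
```

jog_arm([
  [1, 0, 0.01, 0, 0],
  [1, 0, 0.02, 0, 0],
])

```text
t: 12.4
tool_pos: [0.5331, 0.0165, 0.053]
orientation: [[0.972, 0.0, 0.235], [-0.235, -0.001, 0.972], [0.001, -1.0, -0.001]]
wrist_force: [-7.1, -0.5, 15.5]
finger_gap: -0.001
```

jog_arm([
  [1, 0, -0.05, 0, 0],
  [1, 0, -0.3, 0, 0],
  [1, 0, -1, 0, 0],
  [1, 0, -2, 0, 0],
  [1, 0, -3, 0, 0],
  [1, 0, -3, -1, 0],
  [1, 0, -3, -2, 0],
  [1, 0, -3, -3, 0],
])

```text
t: 13.2
tool_pos: [0.5044, -0.1011, 0.1741]
orientation: [[0.972, 0.002, 0.234], [-0.234, -0.001, 0.972], [0.002, -1.0, -0.001]]
wrist_force: [-0.4, -0.7, -1.0]
finger_gap: -0.0
```

jog_arm([
  [1, 0, 0, -1.2, 0],
  [1, 0, 0, -2, 0],
  [1, 0, 0, -2, 0],
  [1, 0, 0, -2, 0],
])

```text
t: 13.6
tool_pos: [0.4856, -0.1792, 0.1746]
orientation: [[0.972, 0.002, 0.235], [-0.235, -0.001, 0.972], [0.002, -1.0, -0.001]]
wrist_force: [-0.6, 0.1, -0.4]
finger_gap: 0.001
```

```bash
python3 -c "
from h import *
tgt(.531,.015,.12,1.33)
st=bot.capture('top');sc=bot.capture('scene')
a=cv2.imread('pics/topraw9.png');b=cv2.imread('pics/sceneraw9.png');o=cv2.imread('pics/top0.png');os=cv2.imread('pics/scene0.png')
g=lambda i:cv2.cvtColor(i,cv2.COLOR_BGR2GRAY)
st=st[:,:,::-1].copy();sc=sc[:,:,::-1].copy()
cv2.imwrite('pics/topE.png',st);cv2.imwrite('pics/sceneE.png',sc)
def sh(x,y,box): 
    X0,Y0,X1,Y1=box; return np.round(cv2.phaseCorrelate(np.float32(g(x)[Y0:Y1,X0:X1]),np.float32(g(y)[Y0:Y1,X0:X1]),cv2.createHanningWindow((X1-X0,Y1-Y0),cv2.CV_32F))[0],2)
for n,bx in(('head',(195,150,275,205)),('plate',(295,135,350,180)),('dish',(290,230,332,270)),('padwedge',(295,185,345,225)),('tipbox',(405,220,470,270)),('bottle+jar',(415,160,470,225))): print(n,'0->E',sh(o,st,bx),'9->E',sh(a,st,bx))
print('scene head',sh(os,sc,(340,105,430,170)),sh(b,sc,(340,105,430,170)))
cv2.imwrite('pics/tE.png',cv2.resize(st[140:260,250:400],None,fx=5,fy=5,interpolation=2))
"
```

```text
tcp [ 0.4856 -0.1792  0.1746] yaw 1.3331 d [-0.043  1.36   4.988] roll 0.04 F [-0.58  0.13 -0.41]
head 0->E [-3.78 -0.73] 9->E [-0.16  0.05]
plate 0->E [-0.    0.52] 9->E [0.08 0.49]
dish 0->E [0.58 0.05] 9->E [0.43 0.  ]
padwedge 0->E [-0.73 -0.31] 9->E [-0.03  0.06]
tipbox 0->E [ 0.22 -0.17] 9->E [ 0.02 -0.64]
bottle+jar 0->E [ 0.05 -0.  ] 9->E [ 0.04 -0.04]
scene head [3.94 2.13] [-0.01 -0.02]
```

View pics/tE.png

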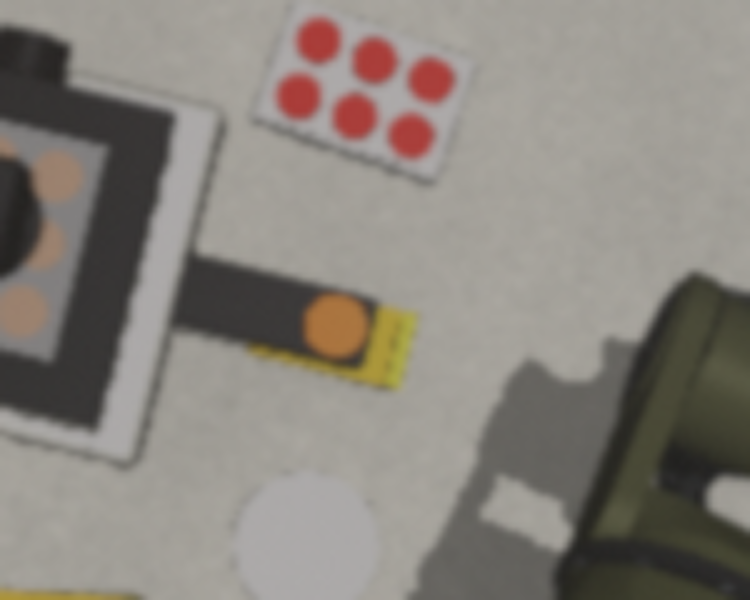

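View pics/sceneE.png

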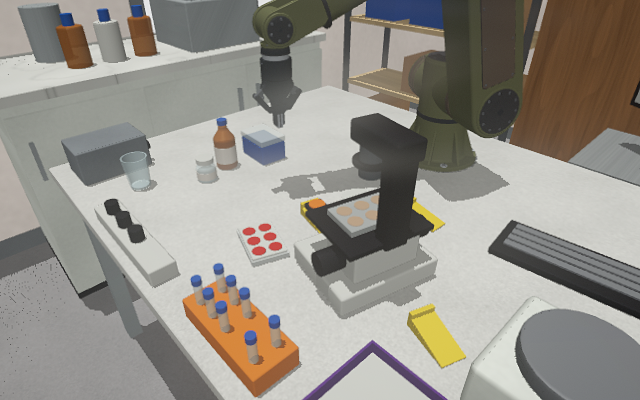

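```bash
python3 -c "
from cell import bot
print(bot.hand_in())"
```

```text
the job is handed in; nothing more can be done
None
```

The yellow wedge is under the short foot, the microscope stands level, and the job is handed in after about 14 s of robot time. No verdict was reported.

**What I did:**
- **Wedge:** I nudged the right-most wedge sideways by its flank to line it up, then pushed it thin end first by its heel wall. The pushing force stayed around 3 N until it got tight with its origin about under the foot. There it rose to 22 N (a reading of 15 N, then one more push of 0.5 mm), and I stopped and backed off.
- **Press check:** I pressed the orange pad with closed fingertips and then withdrew. The fingertips met the pad at a height of 53 mm, which is the level height.

**What the last checks showed:**
- **Level and steady:** The pad was firm: it gave only about 0.1 mm. Images before and after the press show no movement of the microscope or wedge beyond measurement noise. The microscope's head had shifted 3–4 pixels upright compared with the start.
- **Other things on the bench:** The plate, dish, tip box, bottle and jar are where they were. Apparent shifts of up to about 0.6 pixel also appear between pictures with no contact, so I take them as noise.

**Where it was off:**
- **Press force:** The press peaked at about 15 N, more than the light 5 N or so that was asked. The first contact step read 7 N.
- **Wedge position:** The wedge sits about 4–5 mm off-centre under the foot, towards the robot. The foot is still well within its 50 mm width.

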